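# Lay out the retractable scale on the plate board

## Task

Lay the tape measure out along the lane of the plate board: hook its end over the board's open edge, draw the case back against the spring until it drops fully into the sunk shoe, then push the lock lever on top of the case right down and let go. Handle it gently: never press or pull the tape hard against the board or its stop bar, never let the drawn-out tape snap back, and leave the microplate, the tube rack and the tip box where they are.

Things in the scene. Friction and masses are not known exactly. Their poses are not given: they have to be found in the camera images.
- tape_mid (a point): Centre of the tape measure's case (loose, about 0.3 kg in all): white, grey side panels, 64 mm long (x), 36 wide (y), 48 high; the point is 24 mm above its underside. x runs out of the nose along the blade, z up. It starts upright on a small fixed grey block 14 mm high. Grip it across its width.
- hook_tip (a point): Foot of the inner face of the blade's steel end hook (24 mm wide, 3 thick), 6 mm below the level of the case's underside; axes as the case's. Blade in: 50 mm ahead of the case's centre, 18 mm clear of the nose. The blade (20 mm wide, 8 mm above the underside) draws out up to 156 mm; its spring pulls 3 N when in, 4.9 N at 150.
- lock (a joint): Lock lever on top of the case, rad: 0 to 0.08 at the start (raised, free), 0.40 fully down, level (locked). It takes about 3 to 6 N on its pad and stays where it is left. It can go down only with the blade drawn out about as far as in the shoe; then its pawl keeps the blade from running back in, but for 8 to 35 mm of slack.
- lock_pad (a point): Top of the lock lever's pad near its free front end, where it is pushed down. Black lever, 27 mm long, 16 wide, hinged 4 mm behind the case's centre, leaning up towards the nose. Raised, the pad is about 38 mm above the case's centre; locked, about 31 mm above and 17 mm ahead of it.
- edge (a point): Fixed aluminium plate board, 260 mm long, 190 wide, flat top 30 mm above the bench. The point is on top of the open end edge that takes the hook, in the middle of the lane; x points out over the edge away from the shoe, y along the edge, z up. The edge is square, free down to the bench, and runs 45 mm or more to both sides.
- board: The whole board; origin on the bench, 105 mm from the edge, axes as at the edge. A grey bed 60 mm wide lies flush in it along the lane, clamped 0 to 26 mm back (not measured: look or feel). In it is the shoe: a pocket 68 mm (x) by 40, 6 deep, its centre 172 to 198 mm along -x from the edge. Right behind the pocket a dark stop bar 60 mm wide rises 14 mm above the top.
- tape: The whole tape measure; origin at the centre of the case's underside.
- plate: Microplate, 127 x 85 x 14.5 mm, lying on the board beside the lane. Leave it.
- tube_rack: White tube rack, 60 x 110 x 44 mm, loose on the bench. Leave it.
- tip_box: Grey tip box, 85 x 120 x 54 mm, loose on the bench. Leave it.

How it is judged:
By the outcome, as a careful person would: the job done as asked, in the order asked, and still so for the second after the job is handed in, with the robot touching nothing.
It also fails if it takes over 64 s, if anything falls off the work surface, if the arm or the gripper's body presses on something with over 40 N, if the wrist force passes 120 N, or if a joint passes its speed limit or range.

## Robot

A 6-joint arm with a two-finger parallel gripper is mounted at the origin on the work surface. World frame = base frame: x ahead of the robot, y to its left, z up, the work surface at z = 0. Lengths are in m, angles in rad, forces in N, time in s.
With the tool pointing down it reaches from about 0.3 to 0.775 m from the base axis. Payload 14.6 kg.
Tool frame: the origin (TCP) lies at the very end of the fingers, on their centre line; the grasp point (between the pads) lies 19 mm behind it; z points along the fingers, y is the direction in which the jaws open and shut (so a half turn about z gives the same grasp; the last joint's range is limited). The gripper opens to 94 mm and grips with 3 to 60 N. Pads are 16 mm wide; open, the fingers measure 119 mm over their backs; the gripper's body (75 mm by 177 mm) begins 78 mm behind the grasp point.
Start: joints at [-1.311, 0.3, 1.521, -0, 1.321, -0.067], TCP at [0.177, -0.521, 0.205] pointing down, gripper open.
Joint ranges: [-3.03, 3.03], [-0.79, 2.21], [0.23, 2.52], [-1.04, 4.18], [0, 3.07], [-2.55, 2.55]. Speed limits (rad/s): [2.22, 2.22, 2.57, 3.14, 3.14, 3.14].

## Interface

Orientations are given as [roll, pitch, yaw] about the fixed x, y, z axes, in that order (R = Rz(yaw) Ry(pitch) Rx(roll)).
In Python, from station import status, camera, ctrl gives the robot as it stands. The module is installed in compiled form; this text tells all that it offers.
- The arm moves only by the shell command python3 -m jog 'ROWS' [FORCE]. ROWS is JSON, a list of rows, each a list of 7 numbers: the shift along the tool's x, y, z each as a share of 1000 mm, from -1 to 1, then the turn, a rotation vector about the tool's x, y, z each as a share of pi/2 rad, from -1 to 1, then the opening, from -1 (shut) to 1 (fully open), so that 0 is half open. A call has 1 to 20 rows; each row is the pose to reach, as a shift and turn from the pose measured when the call began, along the tool's axes at that moment; what a row does not reach only later rows make up. A row lasts 1/10 s, in which the tool goes at most 50 mm and 8.59 degrees, less where a joint would pass 70% of its speed; a pose out of reach is approached as far as the arm can. A call with a number of a shift or a turn outside -1 to 1 is refused whole. A call with a gripper value outside its range is refused whole. The fingers move at their own pace and stop on an object; FORCE is the grip in N (left out, the last holds). Time passes only in rows, so rows that repeat a pose let the fingers close. It gives the time, the measured TCP pose, the force and the opening at its end, in the units of the state.
- status.get_obs(): the state, without advancing time (a new reading comes with each control period).
- camera(name): name is "scene" or "top"; returns a dict with "image" (384x512x3 uint8, red, green, blue), "fx", "fy", "cx", "cy" (pixels), "world_from_camera" (4x4, takes a point from camera to world coordinates). Camera axes: x right, y down, z forward; pixel columns grow to the right and rows downward; lengths in m; the calibration is good to about 2 mm. A picture is of the moment at which its call begins. There is no depth.
- ctrl.hand_in(): hands the job in, once; it reports no verdict.
The state is a dict: "time_s": time; "qpos": joint angles; "joint_vel": joint speeds; "tau": joint torques, N m; "ee_pos": TCP position; "eef_rot": TCP orientation; "force": force on the tool from outside, world axes, zero at the start; "moment": the same for the moment, N m; "grip_width": finger opening in m.
Only numpy, scipy, OpenCV 4.12 (cv2) and the standard library are available. Lean on these libraries where they do the work, as an engineer would, in place of code of your own. Each camera call takes 0.05 s, during which the arm holds its last target.

## Working session

There is one attempt and no reset: what is moved stays moved. The work goes in short steps, Python scripts to look and compute and a shell command to move; the robot and the scene stay as the last step left them, time stands still between calls to the robot, and variables do not carry over. Pictures are saved under pics/ and viewed, and the job is handed in when it is done.

```bash
mkdir -p pics; cat > h.py <<'E'
import cv2, numpy as np
from station import status, camera, ctrl
def snap(name,tag):
    c=camera(name); cv2.imwrite(f'pics/{tag}.png',cv2.cvtColor(c['image'],cv2.COLOR_RGB2BGR)); return c
def ray(c,u,v,z):
    T=np.array(c['world_from_camera']); d=T[:3,:3]@np.array([(u-c['cx'])/c['fx'],(v-c['cy'])/c['fy'],1]); o=T[:3,3]
    return o+d*(z-o[2])/d[2]
def proj(c,p):
    T=np.array(c['world_from_camera']); q=T[:3,:3].T@(np.array(p)-T[:3,3]); return q[0]/q[2]*c['fx']+c['cx'],q[1]/q[2]*c['fy']+c['cy']
E
python3 - <<'E'
from h import *
for n in('top','scene'):
    c=snap(n,n+'0'); print(n,c['fx'],c['cx'],c['cy'],np.round(c['world_from_camera'],3).tolist())
    im=cv2.imread(f'pics/{n}0.png'); 
print(status.get_obs())
E
```

```text
top 392.97281591687903 254.85869591857136 181.63549104754907 [[-0.004, -0.984, 0.179, 0.413], [-1.0, 0.003, -0.01, 0.028], [0.009, -0.179, -0.984, 1.084], [0.0, 0.0, 0.0, 1.0]]
scene 421.0404445246047 249.03000662179542 182.15151271410997 [[0.643, 0.644, -0.414, 1.093], [0.766, -0.542, 0.346, -0.397], [-0.001, -0.54, -0.842, 1.108], [0.0, 0.0, 0.0, 1.0]]
{'time_s': 0.1, 'qpos': array([-1.31060773e+00,  3.00418075e-01,  1.52150494e+00, -2.65231086e-05,
        1.32067834e+00, -6.65752113e-02]), 'joint_vel': array([-0.00113247, -0.00306394, -0.00086831, -0.00066327, -0.00184379,
        0.00030393]), 'tau': array([ 7.13068366e-04, -5.32645297e+01, -3.53278971e+01,  7.09955301e-02,
        2.35056173e-02, -5.92326342e-05]), 'ee_pos': array([ 0.17648441, -0.52067831,  0.20494762]), 'eef_rot': array([-3.14058447e+00, -4.14710215e-05,  3.26770363e-01]), 'force': array([0.43968267, 0.03477677, 0.02935376]), 'moment': array([-0.04040647,  0.0493117 , -0.02743688]), 'grip_width': 0.09408564432615586}
```

View pics/top0.png

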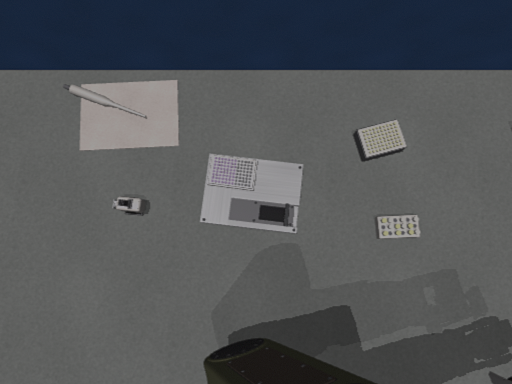

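View pics/scene0.png

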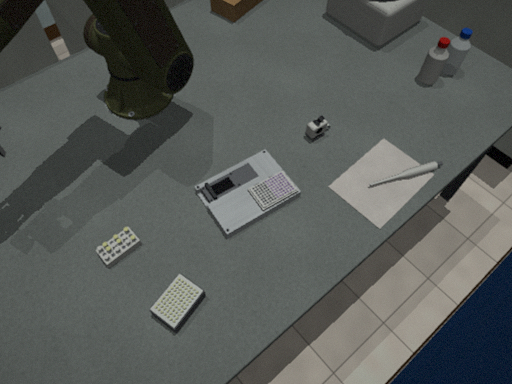

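```bash
python3 - <<'E'
from h import *
a=cv2.imread('pics/top0.png')
cv2.imwrite('pics/z1.png',cv2.resize(a[145:240,195:310],None,fx=6,fy=6,interpolation=cv2.INTER_CUBIC))
cv2.imwrite('pics/z2.png',cv2.resize(a[185:225,105:155],None,fx=12,fy=12,interpolation=cv2.INTER_CUBIC))
b=cv2.imread('pics/scene0.png')
cv2.imwrite('pics/z3.png',cv2.resize(b[105:150,295:340],None,fx=12,fy=12,interpolation=cv2.INTER_CUBIC))
E
```

```text
(no output)
```

View pics/z1.png

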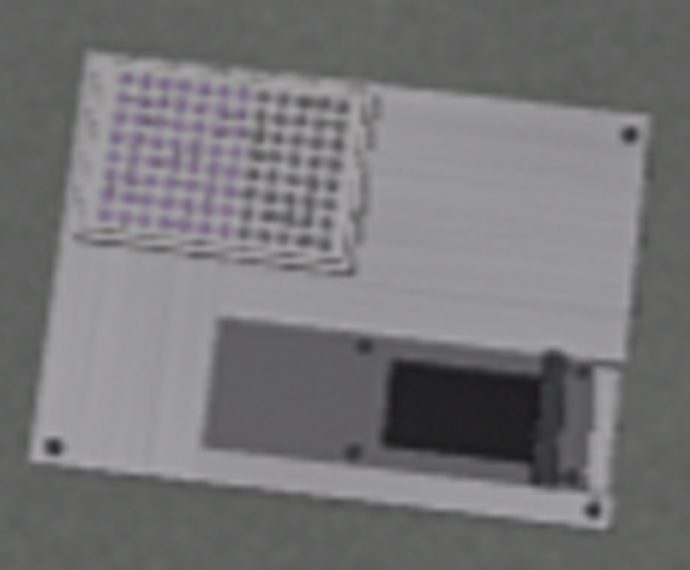

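View pics/z2.png

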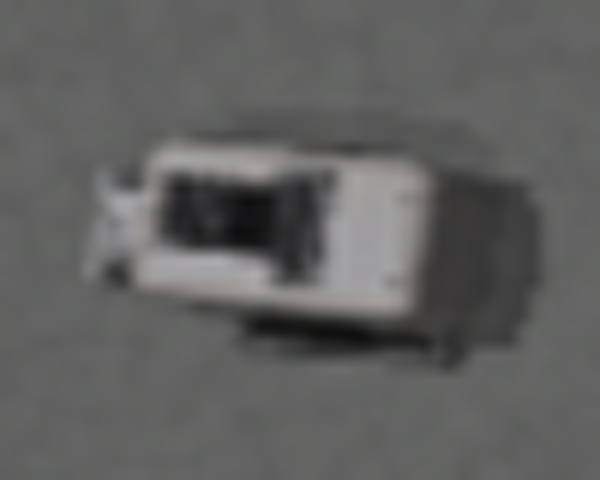

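View pics/z3.png

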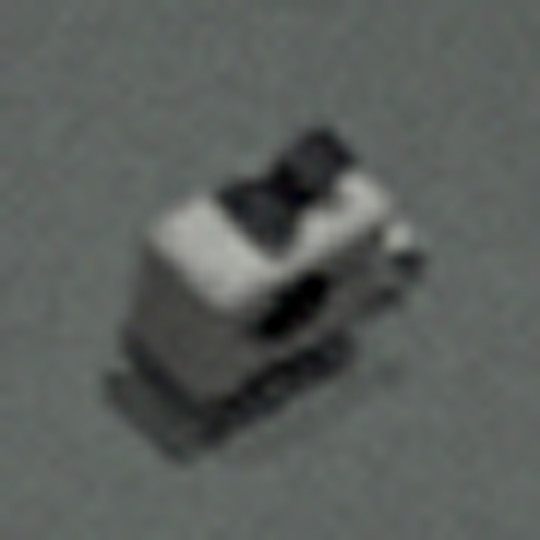

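```bash
python3 - <<'E'
from h import *
c=camera('top')
def zz(u,v,x0,y0,s): return x0+(u+.5)/s-.5, y0+(v+.5)/s-.5
def P(u,v,z,o=(195,145,6)): return ray(c,*zz(u,v,*o),z)
n=lambda p:np.round(np.array(p)*1000,1)
TL,TR,BR,BL=[P(u,v,.03)for u,v in((88,52),(650,115),(608,527),(30,462))]
print('corners',n(TL),n(TR),n(BR),n(BL))
print(np.linalg.norm(TL-TR),np.linalg.norm(TL-BL),np.linalg.norm(BL-BR))
yaw=[np.arctan2(*(d[1::-1])) for d in (TL-TR,BL-BR)]; print('x-dir yaw',np.degrees(yaw), 'edge dir',np.degrees(np.arctan2(*(BL-TL)[1::-1])))
bed=[P(u,v,.03)for u,v in((218,318),(205,447))]; print('bed',n(bed))
pk=[P(u,v,.03)for u,v in((393,360),(382,445))]; print('pocket front',n(pk))
# colour masks
a=cv2.imread('pics/top0.png')
g=cv2.cvtColor(a,cv2.COLOR_BGR2GRAY)
roi=np.zeros_like(g);roi[190:215,108:145]=1
m=((g>125)&(roi>0)).astype(np.uint8)
k=cv2.findContours(cv2.morphologyEx(m,cv2.MORPH_CLOSE,np.ones((5,5))),cv2.RETR_EXTERNAL,cv2.CHAIN_APPROX_NONE)[0]
k=max(k,key=cv2.contourArea);r=cv2.minAreaRect(k);print('tape rect',r)
bx=[ray(c,u,v,.062) for u,v in cv2.boxPoints(r)];print(n(bx))
# manual from z2 top face corners
q=[P(u,v,.062,(105,185,12)) for u,v in((152,145),(432,165),(412,315),(138,295))];print('tape',n(q),'ctr',n(np.mean(q,0)))
print([np.linalg.norm(q[i]-q[(i+1)%4]) for i in range(4)], np.degrees([np.arctan2(*(q[0]-q[1])[1::-1]),np.arctan2(*(q[3]-q[2])[1::-1])]))
# board top mask
E
```

```text
corners [684.6 142.9  30. ] [ 654.3 -115.1   30. ] [466.7 -91.5  30. ] [496.5 165.6  30. ]
0.259760515306241 0.18945529802229366 0.2588319054669613
x-dir yaw [83.30172416 83.3922048 ] edge dir 173.10201510212943
bed [[560.9  82.3  30. ]
 [502.9  87.7  30. ]]
pocket front [[541.6   3.6  30. ]
 [503.5   8.7  30. ]]
tape rect ((125.97029876708984, 203.2970428466797), (26.26898193359375, 12.338460922241211), 5.710592269897461)
[[529.7 389.1  62. ]
 [562.  387.8  62. ]
 [554.9 319.3  62. ]
 [522.7 320.9  62. ]]
tape [[559.9 378.1  62. ]
 [555.3 317.   62. ]
 [522.6 319.7  62. ]
 [527.1 379.2  62. ]] ctr [541.2 348.5  62. ]
[np.float64(0.06127379514709048), np.float64(0.03290181776723331), np.float64(0.05962966183234013), np.float64(0.03284197193366401)] [85.70093355 85.61847709]
```

```bash
cat >> h.py <<'E'
from scipy.spatial.transform import Rotation as Ro
def go(x,y,z,yawdeg):
    s=status.get_obs(); R=Ro.from_euler('xyz',s['eef_rot']); T=Ro.from_euler('xyz',[np.pi,0,np.radians(yawdeg)])
    d=R.inv().apply(np.array([x,y,z])-s['ee_pos']); r=(R.inv()*T).as_rotvec()/(np.pi/2)
    print('t',s['time_s'],'pos',np.round(s['ee_pos'],4),'rot',np.round(np.degrees(s['eef_rot']),2),'F',np.round(s['force'],2),'w',round(s['grip_width'],4))
    print('row',np.round(d,4).tolist(),np.round(r,4).tolist())
E
python3 -c "
from h import *
go(.5412,.3485,.12,85.7)"
```

```text
t 0.15 pos [ 0.1765 -0.5207  0.205 ] rot [-179.95   -0.     18.72] F [ 0.48 -0.45  0.23] w 0.0941
row [0.6244, -0.7061, 0.0857] [-0.0005, -0.0004, -0.7442]
```

```bash
python3 -m jog '[[0.624,-0.706,0.03,0,0,-0.744,1],[0.624,-0.706,0.03,0,0,-0.744,1],[0.624,-0.706,0.03,0,0,-0.744,1],[0.624,-0.706,0.03,0,0,-0.744,1],[0.624,-0.706,0.03,0,0,-0.744,1],[0.624,-0.706,0.03,0,0,-0.744,1],[0.624,-0.706,0.03,0,0,-0.744,1],[0.624,-0.706,0.03,0,0,-0.744,1],[0.624,-0.706,0.03,0,0,-0.744,1],[0.624,-0.706,0.03,0,0,-0.744,1],[0.624,-0.706,0.03,0,0,-0.744,1],[0.624,-0.706,0.03,0,0,-0.744,1],[0.624,-0.706,0.03,0,0,-0.744,1],[0.624,-0.706,0.03,0,0,-0.744,1],[0.624,-0.706,0.03,0,0,-0.744,1],[0.624,-0.706,0.03,0,0,-0.744,1],[0.624,-0.706,0.03,0,0,-0.744,1],[0.624,-0.706,0.03,0,0,-0.744,1],[0.624,-0.706,0.03,0,0,-0.744,1],[0.624,-0.706,0.03,0,0,-0.744,1]]'
python3 -c "
from h import *
go(.5412,.3485,.12,85.7)
snap('scene','s1');snap('top','t1')"
```

```text
time_s: 2.15
ee_pos: [0.5408, 0.3519, 0.1734]
eef_rot: [-3.139, 0.0, 1.499]
force: [-0.6, -0.8, -1.0]
grip_width: 0.0937
t 2.15 pos [0.5408 0.3519 0.1734] rot [-179.87    0.     85.86] F [-0.57 -0.77 -1.01] w 0.0937
row [-0.0033, 0.0007, 0.0534] [-0.0015, 0.0, 0.0018]
```

```bash
python3 -m jog '[[-0.003,0.001,0.05,0,0,0,1],[-0.003,0.001,0.09,0,0,0,1],[-0.003,0.001,0.13,0,0,0,1],[-0.003,0.001,0.146,0,0,0,1],[-0.003,0.001,0.146,0,0,0,1],[-0.003,0.001,0.146,0,0,0,1]]'
python3 -c "
from h import *
go(.5412,.3485,.027,85.7)
snap('scene','s2');snap('top','t2')
for n in('s2','t2'):
    a=cv2.imread(f'pics/{n}.png'); b=a[90:165,280:355] if n=='s2' else a[165:240,90:165]
    cv2.imwrite(f'pics/{n}z.png',cv2.resize(b,None,fx=7,fy=7,interpolation=cv2.INTER_CUBIC))
"
```

```text
time_s: 2.85
ee_pos: [0.5419, 0.3454, 0.0308]
eef_rot: [3.141, -0.001, 1.496]
force: [0.4, 0.5, 0.8]
grip_width: 0.0944
t 2.85 pos [0.5419 0.3454 0.0308] rot [ 1.7997e+02 -6.0000e-02  8.5710e+01] F [0.38 0.46 0.77] w 0.0944
row [0.0031, -0.0009, 0.0038] [0.0003, -0.0007, 0.0002]
```

View pics/s2z.png

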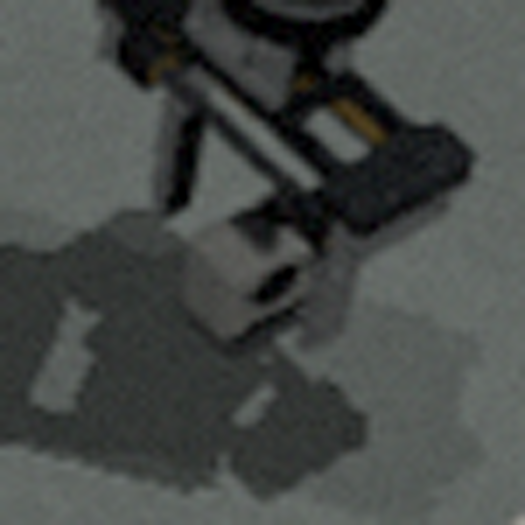

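View pics/t2z.png

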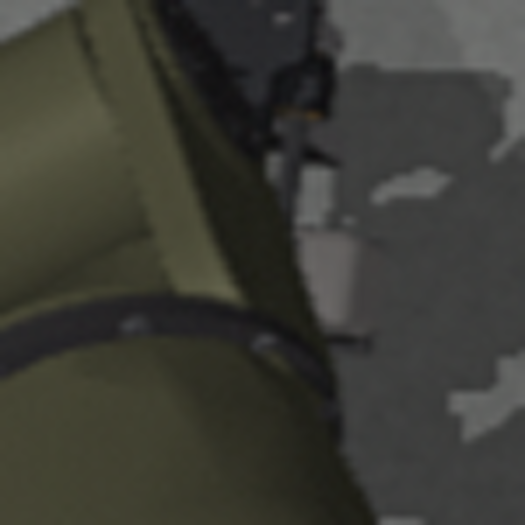

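```bash
python3 -m jog '[[0.003,-0.001,0.004,0,0,0,1],[0.003,-0.001,0.004,0,0,0,1],[0.003,-0.001,0.004,0,0,0,-0.7],[0.003,-0.001,0.004,0,0,0,-0.7],[0.003,-0.001,0.004,0,0,0,-0.7],[0.003,-0.001,0.004,0,0,0,-0.7],[0.003,-0.001,0.004,0,0,0,-0.7],[0.003,-0.001,0.004,0,0,0,-0.7],[0.003,-0.001,0.004,0,0,0,-0.7],[0.003,-0.001,0.004,0,0,0,-0.7]]' 30
python3 -c "
from h import *
go(.5412,.3485,.12,85.7)
print(status.get_obs()['moment'])"
```

```text
time_s: 3.95
ee_pos: [0.5415, 0.3488, 0.0272]
eef_rot: [3.14, -0.002, 1.496]
force: [1.6, 0.8, 0.6]
grip_width: 0.0359
t 3.95 pos [0.5415 0.3488 0.0272] rot [ 1.799e+02 -1.100e-01  8.573e+01] F [1.63 0.75 0.57] w 0.0359
row [-0.0002, -0.0001, -0.0928] [0.0012, -0.0012, 0.0004]
[ 0.0410049  -0.40919717  0.05617465]
```

```bash
python3 -m jog '[[0,0,-0.03,0,0,0,-0.7],[0,0,-0.06,0,0,0,-0.7],[0,0,-0.073,0,0,0,-0.7],[0,0,-0.073,0,0,0,-0.7],[0,0,-0.073,0,0,0,-0.7]]'
python3 -c "
from h import *
go(.5363,.1224,.10,83.3)
"
```

```text
time_s: 4.45
ee_pos: [0.5408, 0.3484, 0.0987]
eef_rot: [3.141, -0.001, 1.496]
force: [-0.4, 0.2, -2.9]
grip_width: 0.0359
t 4.45 pos [0.5408 0.3484 0.0987] rot [ 1.7998e+02 -5.0000e-02  8.5730e+01] F [-0.42  0.19 -2.87] w 0.0359
row [-0.2257, 0.0123, -0.0015] [0.0002, -0.0006, 0.027]
```

```bash
python3 -m jog '[[-0.04,0.002,0,0,0,0.01,-0.7],[-0.08,0.004,0,0,0,0.02,-0.7],[-0.12,0.006,0,0,0,0.027,-0.7],[-0.16,0.008,0,0,0,0.027,-0.7],[-0.2,0.01,0,0,0,0.027,-0.7],[-0.22,0.012,0,0,0,0.027,-0.7],[-0.226,0.0125,0,0,0,0.027,-0.7],[-0.226,0.0125,0,0,0,0.027,-0.7],[-0.226,0.0125,0,0,0,0.027,-0.7]]'
python3 -c "
from h import *
go(.5363,.1224,.05,83.3)
snap('scene','s3');snap('top','t3')
a=cv2.imread('pics/s3.png');cv2.imwrite('pics/s3z.png',cv2.resize(a[120:240,180:310],None,fx=6,fy=5,interpolation=cv2.INTER_CUBIC))
a=cv2.imread('pics/t3.png');cv2.imwrite('pics/t3z.png',cv2.resize(a[150:240,170:310],None,fx=5,fy=5,interpolation=cv2.INTER_CUBIC))
"
```

```text
time_s: 5.35
ee_pos: [0.5362, 0.1229, 0.0979]
eef_rot: [-3.141, -0.001, 1.454]
force: [0.2, 0.1, -3.4]
grip_width: 0.0358
t 5.35 pos [0.5362 0.1229 0.0979] rot [-1.7996e+02 -5.0000e-02  8.3330e+01] F [ 0.16  0.13 -3.39] w 0.0358
row [-0.0005, 0.0002, 0.0479] [-0.0005, -0.0005, 0.0003]
```

View pics/s3z.png

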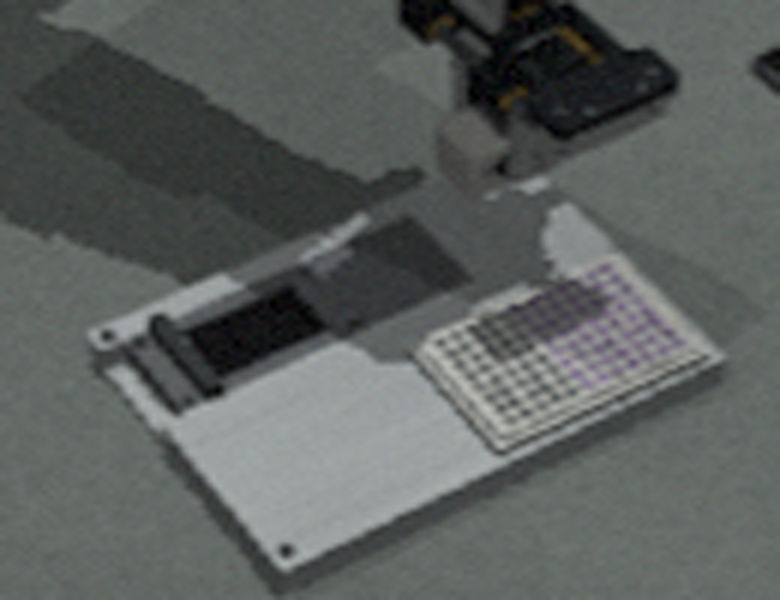

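View pics/t3z.png

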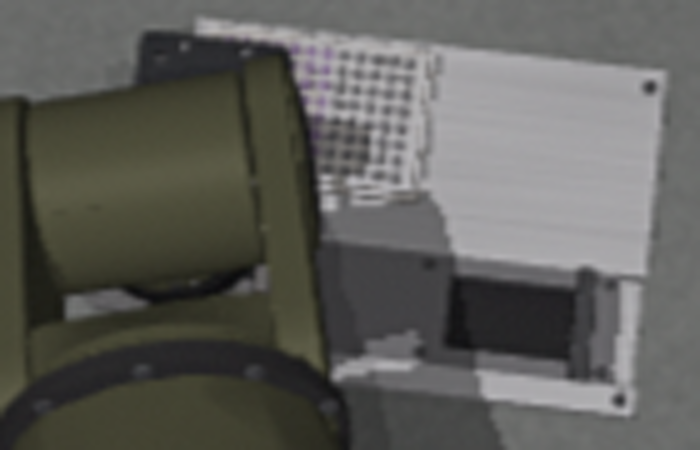

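```bash
python3 - <<'E'
from h import *
a=cv2.imread('pics/scene0.png');cv2.imwrite('pics/s0z.png',cv2.resize(a[140:240,185:310],None,fx=6,fy=6,interpolation=cv2.INTER_CUBIC))
E
```

```text
(no output)
```

View pics/s0z.png

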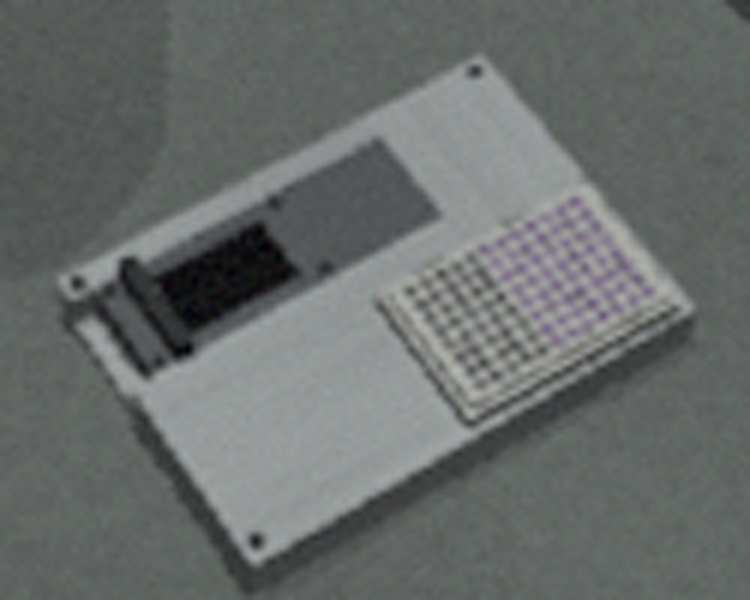

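```bash
python3 - <<'E'
from h import *
c=camera('scene')
P=lambda u,v,z:ray(c,185+(u+.5)/6-.5,140+(v+.5)/6-.5,z)*1000
u=np.array([np.cos(np.radians(83.3)),np.sin(np.radians(83.3)),0]);w=np.array([-u[1],u[0],0]);E=np.array([540.7,160.1,30])
for n,q in dict(BL=(483,54),TL=(692,308),BR=(58,280),TR=(248,566),bed1=(382,137),bed2=(440,215),pk1=(262,224),pk2=(300,268),pkback_r=(155,280),barTopFrontFar=(195,348)).items():
    z=.044 if 'bar' in n else .03
    p=P(*q,z);print(n,np.round(p,1),'lane coords',round((p-E)@u,1),round((p-E)@w,1))
E
```

```text
BL [498.3 168.4  30. ] lane coords 3.3 43.1
TL [685.3 143.5  30. ] lane coords 0.4 -145.6
BR [467.7 -89.4  30. ] lane coords -256.3 43.4
TR [ 653.9 -114.6   30. ] lane coords -259.6 -144.4
bed1 [505.2  92.2  30. ] lane coords -71.6 27.3
bed2 [561.8  83.5  30. ] lane coords -73.6 -29.9
pk1 [507.4  10.3  30. ] lane coords -152.6 15.6
pk2 [540.7   8.4  30. ] lane coords -150.6 -17.6
pkback_r [499.2 -52.   30. ] lane coords -215.5 16.5
barTopFrontFar [550.8 -65.2  44. ] lane coords -222.6 -36.3
```

```bash
python3 -m jog '[[0,0.001,0.03,0,0,0,-0.7],[0,0.001,0.045,0,0,0,-0.7],[0,0.001,0.05,0,0,0,-0.7],[0,0.001,0.053,0,0,0,-0.7],[0,0.001,0.053,0,0,0,-0.7],[0,0.001,0.053,0,0,0,-0.7]]'
python3 -c "
from h import *
go(.5368,.1224,.0447,83.3)
snap('scene','s4');snap('top','t4')
a=cv2.imread('pics/s4.png');cv2.imwrite('pics/s4z.png',cv2.resize(a[110:200,230:310],None,fx=7,fy=6,interpolation=cv2.INTER_CUBIC))
"
```

```text
time_s: 6.1
ee_pos: [0.5377, 0.1231, 0.046]
eef_rot: [3.141, -0.001, 1.455]
force: [0.1, 0.1, -2.6]
grip_width: 0.0359
t 6.1 pos [0.5377 0.1231 0.046 ] rot [ 1.7994e+02 -7.0000e-02  8.3380e+01] F [ 0.14  0.06 -2.59] w 0.0359
row [-0.0008, -0.0008, 0.0013] [0.0007, -0.0008, 0.0009]
```

View pics/s4z.png

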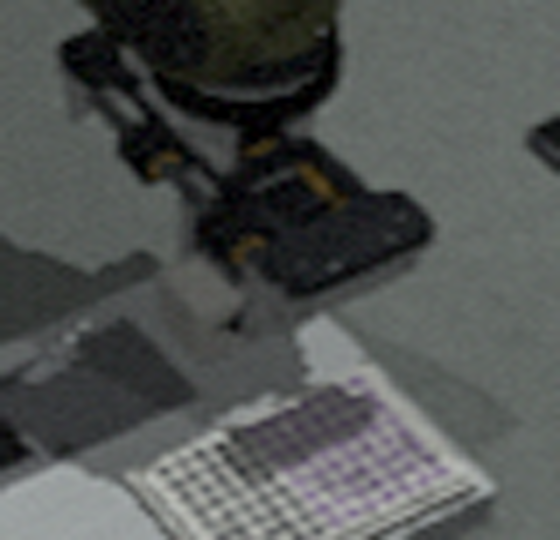

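```bash
cat >> h.py <<'E'
def lane():
    s=status.get_obs(); u=np.array([np.cos(np.radians(83.3)),np.sin(np.radians(83.3)),0]);w=np.array([-u[1],u[0],0]);E=np.array([.5407,.1601,.03])
    d=s['ee_pos']-E
    print('t',s['time_s'],'lane x %.1f lat %.1f z %.1f'%(d@u*1e3,d@w*1e3,s['ee_pos'][2]*1e3),'yaw %.2f'%np.degrees(s['eef_rot'][2]),'rot',np.round(np.degrees(s['eef_rot'][:2]),2),'F',np.round([s['force']@u,s['force']@w,s['force'][2]],2),'M',np.round([s['moment']@u,s['moment']@w,s['moment'][2]],2),'w',round(s['grip_width']*1e3,1))
E
python3 -m jog '[[-0.003,-0.0005,0.001,0,0,0,-0.7],[-0.006,-0.0005,0.001,0,0,0,-0.7],[-0.009,-0.0005,0.001,0,0,0,-0.7],[-0.009,-0.0005,0.001,0,0,0,-0.7]]'; python3 -c "
from h import *
lane()"
python3 -m jog '[[-0.002,0,0,0,0,0,-0.7],[-0.004,0,0,0,0,0,-0.7],[-0.006,0,0,0,0,0,-0.7],[-0.006,0,0,0,0,0,-0.7]]'; python3 -c "
from h import *
lane()"
```

```text
time_s: 6.6
ee_pos: [0.5361, 0.1137, 0.045]
eef_rot: [3.141, -0.001, 1.455]
force: [-1.3, 1.2, -2.8]
grip_width: 0.0355
t 6.6 lane x -46.6 lat -0.9 z 45.0 yaw 83.35 rot [ 1.7994e+02 -7.0000e-02] F [ 1.    1.39 -2.75] M [-0.08  0.06 -0.01] w 35.5
time_s: 7.0
ee_pos: [0.5354, 0.1078, 0.045]
eef_rot: [3.141, -0.002, 1.454]
force: [-0.2, 3.5, -3.1]
grip_width: 0.0357
t 7.0 lane x -52.6 lat -0.9 z 45.0 yaw 83.34 rot [ 1.7994e+02 -9.0000e-02] F [ 3.45  0.61 -3.14] M [-0.04 -0.58 -0.02] w 35.7
```

```bash
python3 -m jog '[[-0.01,0,0.0005,0,0,0,-0.7],[-0.02,0,0.0005,0,0,0,-0.7],[-0.03,0,0.0005,0,0,0,-0.7],[-0.03,0,0.0005,0,0,0,-0.7]]'; python3 -c "
from h import *
lane()"
```

```text
time_s: 7.4
ee_pos: [0.5318, 0.0768, 0.0445]
eef_rot: [3.141, -0.001, 1.453]
force: [-0.9, 3.8, -2.0]
grip_width: 0.0359
t 7.4 lane x -83.8 lat -0.9 z 44.5 yaw 83.27 rot [ 1.7995e+02 -8.0000e-02] F [ 3.66  1.37 -1.98] M [ 0.04 -0.71  0.12] w 35.9
```

```bash
python3 -m jog '[[-0.01,0,0,0,0,0,-0.7],[-0.02,0,0,0,0,0,-0.7],[-0.03,0,0,0,0,0,-0.7],[-0.04,0,0,0,0,0,-0.7],[-0.05,0,0,0,0,0,-0.7],[-0.06,0,0,0,0,0,-0.7],[-0.07,0,0,0,0,0,-0.7],[-0.08,0,0,0,0,0,-0.7],[-0.09,0,0,0,0,0,-0.7],[-0.09,0,0,0,0,0,-0.7]]'; python3 -c "
from h import *
lane()
snap('top','t5');a=cv2.imread('pics/t5.png');cv2.imwrite('pics/t5z.png',cv2.resize(a[140:240,190:310],None,fx=6,fy=6,interpolation=cv2.INTER_CUBIC))
snap('scene','s5');a=cv2.imread('pics/s5.png');cv2.imwrite('pics/s5z.png',cv2.resize(a[140:240,185:310],None,fx=6,fy=6,interpolation=cv2.INTER_CUBIC))
"
```

```text
time_s: 8.4
ee_pos: [0.5211, -0.0138, 0.0443]
eef_rot: [3.141, -0.001, 1.452]
force: [-0.9, 4.4, -3.3]
grip_width: 0.0359
t 8.4 lane x -175.0 lat -0.8 z 44.3 yaw 83.20 rot [ 1.7996e+02 -7.0000e-02] F [ 4.26  1.37 -3.32] M [ 0.04 -0.92  0.15] w 35.9
```

View pics/t5z.png

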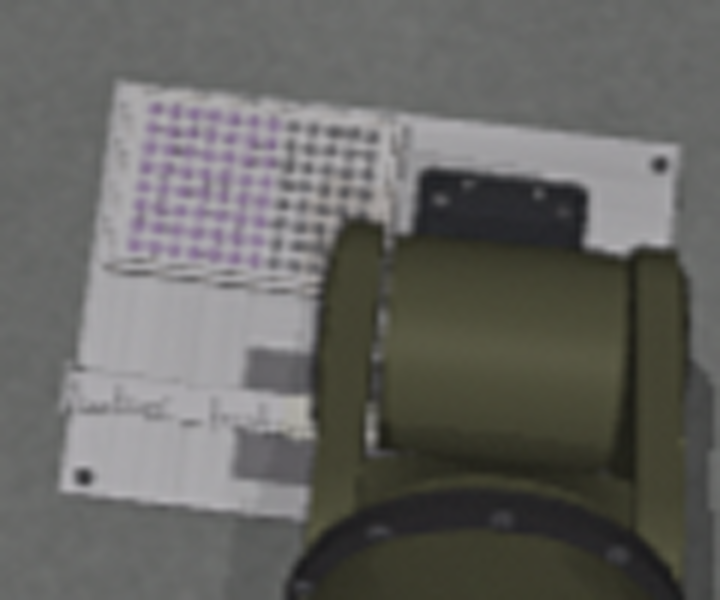

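View pics/s5z.png

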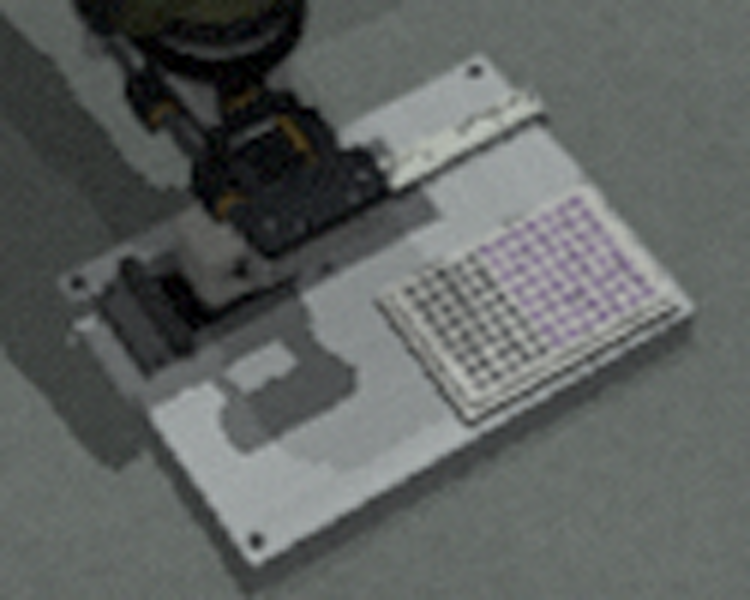

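```bash
python3 -m jog '[[-0.004,0,0,0,0,0,-0.7],[-0.008,0,0,0,0,0,-0.7],[-0.011,0,0,0,0,0,-0.7],[-0.011,0,0,0,0,0,-0.7]]'; python3 -c "
from h import *
lane()"
python3 -m jog '[[-0.001,0,0,0,0,0,-0.7],[-0.001,0,0,0,0,0,-0.7]]'; python3 -c "
from h import *
lane()"
python3 -m jog '[[-0.001,0,0,0,0,0,-0.7],[-0.001,0,0,0,0,0,-0.7]]'; python3 -c "
from h import *
lane()"
```

```text
time_s: 8.9
ee_pos: [0.5199, -0.0239, 0.0443]
eef_rot: [3.141, -0.001, 1.453]
force: [-1.4, 4.3, -2.3]
grip_width: 0.0357
t 8.9 lane x -185.2 lat -0.8 z 44.3 yaw 83.23 rot [ 1.7996e+02 -8.0000e-02] F [ 4.15  1.89 -2.33] M [ 0.08 -0.94  0.24] w 35.7
time_s: 9.1
ee_pos: [0.5198, -0.0248, 0.0443]
eef_rot: [3.141, -0.001, 1.453]
force: [0.0, 5.1, -3.8]
grip_width: 0.0358
t 9.1 lane x -186.1 lat -0.8 z 44.3 yaw 83.23 rot [ 1.7996e+02 -8.0000e-02] F [ 5.07  0.59 -3.81] M [ 0.09 -0.94  0.17] w 35.8
time_s: 9.3
ee_pos: [0.5196, -0.0258, 0.0443]
eef_rot: [3.141, -0.001, 1.453]
force: [0.3, 4.5, -3.0]
grip_width: 0.0359
t 9.3 lane x -187.1 lat -0.8 z 44.3 yaw 83.23 rot [ 1.7996e+02 -8.0000e-02] F [ 4.54  0.28 -2.96] M [ 0.04 -0.93  0.14] w 35.9
```

```bash
for i in 1 2 3; do python3 -m jog '[[-0.001,0,0,0,0,0,-0.7],[-0.001,0,0,0,0,0,-0.7]]' >/dev/null; python3 -c "
from h import *
lane()"; done
```

```text
t 9.5 lane x -188.1 lat -0.7 z 44.3 yaw 83.23 rot [ 1.7996e+02 -8.0000e-02] F [ 5.03  0.74 -2.43] M [ 0.09 -0.96  0.11] w 35.9
t 9.7 lane x -189.2 lat -0.8 z 44.3 yaw 83.23 rot [ 1.7996e+02 -8.0000e-02] F [ 4.98  0.97 -2.85] M [ 0.06 -0.93  0.16] w 35.9
t 9.9 lane x -190.2 lat -0.7 z 44.3 yaw 83.23 rot [ 1.7997e+02 -8.0000e-02] F [ 4.86  1.09 -3.25] M [ 0.07 -0.96  0.14] w 36.0
```

```bash
for i in 1 2 ; do python3 -m jog '[[-0.0007,0,0,0,0,0,-0.7],[-0.0007,0,0,0,0,0,-0.7]]' >/dev/null; python3 -c "
from h import *
lane()"; done
python3 -c "
from h import *
snap('scene','s6');a=cv2.imread('pics/s6.png');cv2.imwrite('pics/s6z.png',cv2.resize(a[165:215,190:260],None,fx=11,fy=11,interpolation=cv2.INTER_CUBIC))"
```

```text
t 10.1 lane x -191.0 lat -0.7 z 44.3 yaw 83.22 rot [ 1.7996e+02 -8.0000e-02] F [ 5.33  0.31 -2.91] M [ 0.08 -0.92  0.12] w 36.1
t 10.3 lane x -191.2 lat -0.7 z 44.3 yaw 83.22 rot [ 1.7996e+02 -1.2000e-01] F [ 8.97  1.24 -3.81] M [ 0.08 -1.6   0.13] w 35.8
```

View pics/s6z.png

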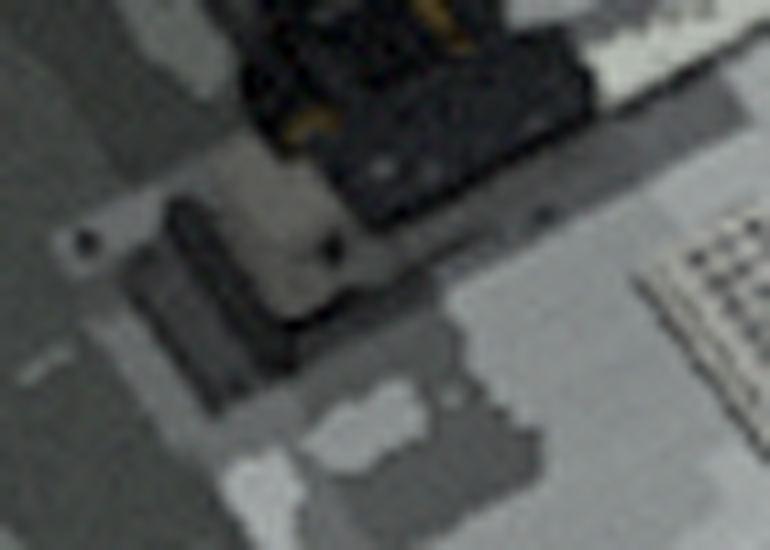

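```bash
python3 -m jog '[[0.001,0,0,0,0,0,-0.7],[0.0018,0,0,0,0,0,-0.7],[0.0018,0,0.001,0,0,0,-0.7],[0.0018,0,0.002,0,0,0,-0.7],[0.0018,0,0.002,0,0,0,-0.7]]' >/dev/null; python3 -c "
from h import *
lane()"
python3 -m jog '[[0,0,0.001,0,0,0,-0.7],[0,0,0.001,0,0,0,-0.7]]' >/dev/null; python3 -c "
from h import *
lane()"

```

```text
t 10.85 lane x -189.5 lat -0.8 z 42.2 yaw 83.21 rot [ 1.7996e+02 -1.2000e-01] F [ 4.1  -0.69 -2.11] M [-0.03 -1.11  0.09] w 35.9
t 11.05 lane x -189.5 lat -0.8 z 41.1 yaw 83.20 rot [ 1.7996e+02 -1.2000e-01] F [ 4.96 -0.35 -2.26] M [-0.11 -1.07  0.06] w 35.6
```

```bash
for i in 1 2 3; do python3 -m jog '[[0,0,0.001,0,0,0,-0.7],[0,0,0.001,0,0,0,-0.7]]' >/dev/null; python3 -c "
from h import *
lane()";done

```

```text
t 11.25 lane x -189.5 lat -0.8 z 40.0 yaw 83.20 rot [ 1.7996e+02 -1.2000e-01] F [ 5.02 -0.4  -2.19] M [-0.11 -1.09  0.02] w 35.9
t 11.45 lane x -189.5 lat -0.7 z 38.9 yaw 83.20 rot [ 1.7997e+02 -1.2000e-01] F [ 5.24 -0.57 -2.27] M [-0.1  -1.04  0.05] w 35.6
t 11.65 lane x -189.5 lat -0.7 z 37.8 yaw 83.20 rot [ 1.7998e+02 -1.2000e-01] F [ 5.32 -0.17 -3.55] M [-0.17 -1.01 -0.01] w 36.0
```

```bash
for i in 1 2 3; do python3 -m jog '[[0,0,0.0004,0,0,0,-0.7],[0,0,0.0004,0,0,0,-0.7]]' >/dev/null; python3 -c "
from h import *
lane()";done

```

```text
t 11.85 lane x -189.5 lat -0.6 z 37.3 yaw 83.19 rot [ 1.7999e+02 -1.2000e-01] F [ 4.49 -0.27 -2.41] M [-0.14 -1.05  0.08] w 35.7
t 12.05 lane x -189.5 lat -0.7 z 37.2 yaw 83.20 rot [ 1.7998e+02 -1.2000e-01] F [5.76 0.91 1.18] M [ 0.36 -0.99  0.02] w 36.1
t 12.25 lane x -189.5 lat -0.7 z 37.2 yaw 83.20 rot [ 1.7998e+02 -1.1000e-01] F [5.29 2.97 3.57] M [ 0.57 -0.89  0.05] w 35.8
```

```bash
python3 -m jog '[[0.001,0,-0.0003,0,0,0,-0.7],[0.001,0,-0.0003,0,0,0,-0.7]]' >/dev/null; python3 -c "
from h import *
lane()"
python3 -m jog '[[0.0007,0,0,0,0,0,-0.7],[0.0007,0,0,0,0,0,-0.7]]' >/dev/null; python3 -c "
from h import *
lane()"

```

```text
t 12.45 lane x -188.4 lat -0.6 z 37.4 yaw 83.21 rot [ 1.7999e+02 -1.1000e-01] F [ 4.41 -0.21 -2.09] M [-0.13 -0.84  0.05] w 36.0
t 12.65 lane x -187.6 lat -0.6 z 37.3 yaw 83.21 rot [ 1.7999e+02 -1.1000e-01] F [ 5.3   0.1  -3.19] M [-0.14 -0.91  0.01] w 35.4
```

```bash
for i in 1 2 ; do python3 -m jog '[[0.0005,0,0,0,0,0,-0.7],[0.0005,0,0,0,0,0,-0.7]]' >/dev/null; python3 -c "
from h import *
lane()"; done

```

```text
t 12.85 lane x -187.3 lat -0.6 z 37.3 yaw 83.21 rot [ 1.7998e+02 -9.0000e-02] F [ 1.8   0.7  -3.65] M [-0.13 -0.49  0.04] w 35.7
t 13.05 lane x -187.2 lat -0.7 z 37.4 yaw 83.22 rot [ 1.7999e+02 -6.0000e-02] F [-1.95 -0.53 -2.09] M [-0.05  0.31  0.06] w 35.9
```

```bash
python3 -m jog '[[-0.0004,0,0.0003,0,0,0,-0.7],[-0.0004,0,0.0003,0,0,0,-0.2],[-0.0004,0,0.0003,0,0,0,-0.15],[-0.0004,0,0.0003,0,0,0,0],[-0.0004,0,0.0003,0,0,0,0.3],[-0.0004,0,0.0003,0,0,0,0.3]]' >/dev/null; python3 -c "
from h import *
lane()
snap('scene','s7');a=cv2.imread('pics/s7.png');cv2.imwrite('pics/s7z.png',cv2.resize(a[140:220,190:290],None,fx=8,fy=7.4,interpolation=cv2.INTER_CUBIC))"
```

```text
t 13.65 lane x -187.6 lat -0.7 z 37.1 yaw 83.22 rot [ 1.7998e+02 -5.0000e-02] F [-0.36  0.62 -0.4 ] M [-0.05  0.01  0.04] w 59.2
```

View pics/s7z.png

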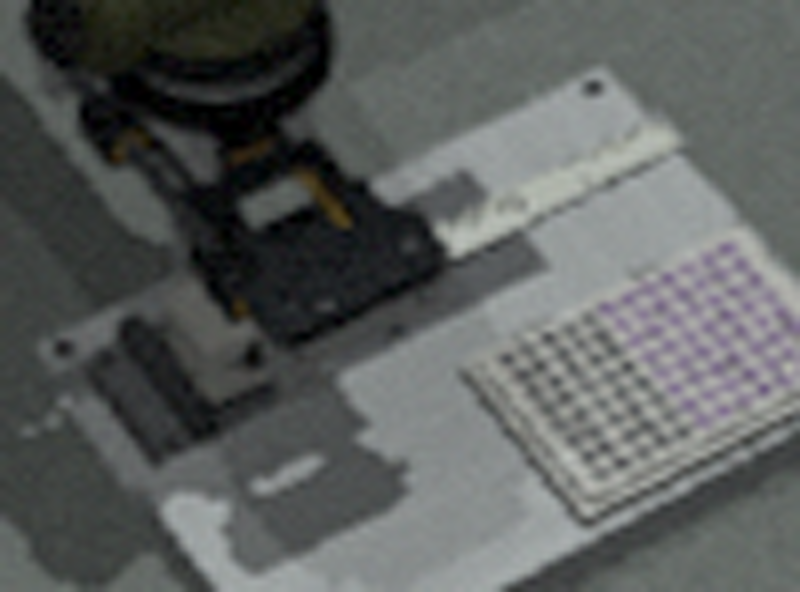

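```bash
python3 -m jog '[[0,0,-0.02,0,0,0,0.3],[0,0,-0.05,0,0,0,0.3],[0,0,-0.09,0,0,0,0.3],[0,0,-0.093,0,0,0,-1],[0.01,0,-0.093,0,0,0,-1],[0.0175,0,-0.093,0,0,0,-1],[0.0175,0,-0.093,0,0,0,-1],[0.0175,0,-0.093,0,0,0,-1],[0.0175,0,-0.093,0,0,0,-1],[0.0175,0,-0.093,0,0,0,-1]]' >/dev/null; python3 -c "
from h import *
lane()
snap('scene','s8');a=cv2.imread('pics/s8.png');cv2.imwrite('pics/s8z.png',cv2.resize(a[130:220,190:290],None,fx=8,fy=6.6,interpolation=cv2.INTER_CUBIC))"
```

```text
t 14.7 lane x -170.3 lat -0.6 z 129.8 yaw 83.21 rot [-1.7999e+02 -5.0000e-02] F [0.4  0.58 0.73] M [-0.08 -0.01 -0.01] w 8.7
```

View pics/s8z.png

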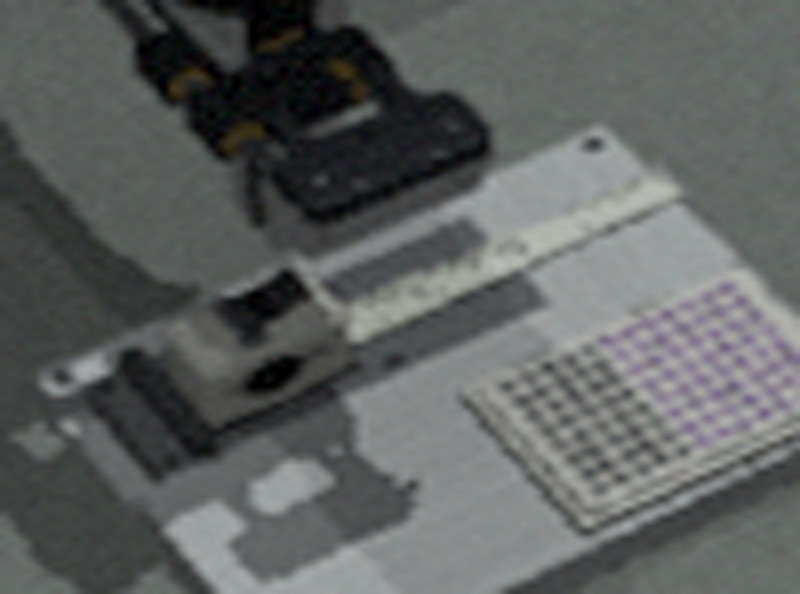

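```bash
python3 -m jog '[[0,0,0.02,0,0,0,-1],[0,0,0.035,0,0,0,-1],[0,0,0.038,0,0,0,-1],[0,0,0.04,0,0,0,-1],[0,0,0.04,0,0,0,-1]]' >/dev/null; python3 -c "
from h import *
lane()"
for i in 1 2 3; do python3 -m jog '[[0,0,0.001,0,0,0,-1],[0,0,0.002,0,0,0,-1],[0,0,0.002,0,0,0,-1]]' >/dev/null; python3 -c "
from h import *
lane()"; done
```

```text
t 15.25 lane x -170.4 lat -0.9 z 90.4 yaw 83.20 rot [ 1.7996e+02 -5.0000e-02] F [ 0.42 -0.11 -0.2 ] M [-0.02  0.08 -0.  ] w 0.5
t 15.55 lane x -170.4 lat -1.0 z 88.5 yaw 83.20 rot [ 1.7995e+02 -5.0000e-02] F [-0.65 -0.98 -0.82] M [-0.07  0.05  0.01] w 0.3
t 15.85 lane x -170.2 lat -1.1 z 86.7 yaw 83.20 rot [ 1.7993e+02 -7.0000e-02] F [3.25 0.4  2.81] M [-0.07 -0.39 -0.04] w 0.5
t 16.15 lane x -170.1 lat -1.1 z 84.6 yaw 83.20 rot [ 1.7992e+02 -8.0000e-02] F [ 1.23 -0.5   1.61] M [-0.16 -0.36  0.01] w 0.5
```

```bash
for i in 1 2 ; do python3 -m jog '[[0,0,0.001,0,0,0,-1],[0,0,0.002,0,0,0,-1],[0,0,0.002,0,0,0,-1]]' >/dev/null; python3 -c "
from h import *
lane()"; done
for i in 1 2 3; do python3 -m jog '[[0,0,0.0007,0,0,0,-1],[0,0,0.0007,0,0,0,-1]]' >/dev/null; python3 -c "
from h import *
lane()"; done
```

```text
t 16.45 lane x -170.1 lat -1.1 z 82.4 yaw 83.20 rot [ 1.7993e+02 -7.0000e-02] F [ 1.23 -0.37  1.1 ] M [-0.16 -0.21  0.01] w 0.3
t 16.75 lane x -170.2 lat -1.0 z 80.2 yaw 83.20 rot [ 1.7995e+02 -6.0000e-02] F [ 0.78 -0.37  0.27] M [-0.15 -0.21  0.02] w 0.5
t 16.95 lane x -170.3 lat -1.0 z 79.4 yaw 83.20 rot [ 1.7995e+02 -6.0000e-02] F [ 1.32 -1.06  1.24] M [-0.16 -0.17 -0.03] w 0.6
t 17.15 lane x -170.2 lat -1.0 z 78.7 yaw 83.20 rot [ 1.7995e+02 -6.0000e-02] F [2.7  0.52 3.92] M [-0.05 -0.39  0.03] w 0.3
t 17.35 lane x -170.2 lat -1.1 z 78.6 yaw 83.21 rot [ 1.7992e+02 -6.0000e-02] F [ 1.26  2.78 10.13] M [ 0.43 -0.32  0.06] w 0.1
```

```bash
python3 -m jog '[[0,0,-0.002,0,0,0,-1],[0,0,-0.01,0,0,0,-1],[0,0,-0.05,0,0,0,-1],[0,0,-0.1,0,0,0,-1],[0,0,-0.13,0,0,0,-1],[-0.05,0.02,-0.13,0,0,0,-1],[-0.1,0.02,-0.13,0,0,0,-1],[-0.15,0.02,-0.13,0,0,0,-1],[-0.2,0.02,-0.13,0,0,0,-1],[-0.25,0.02,-0.13,0,0,0,-1],[-0.25,0.02,-0.13,0,0,0,-1]]' >/dev/null; python3 -c "
from h import *
lane()
snap('scene','s9');a=cv2.imread('pics/s9.png');cv2.imwrite('pics/s9z.png',cv2.resize(a[150:220,190:290],None,fx=8,fy=8,interpolation=cv2.INTER_CUBIC))
snap('top','t9');a=cv2.imread('pics/t9.png');cv2.imwrite('pics/t9z.png',cv2.resize(a[140:240,190:310],None,fx=6,fy=6,interpolation=cv2.INTER_CUBIC))"
```

```text
t 18.45 lane x -425.2 lat -19.6 z 208.3 yaw 82.94 rot [ 1.7996e+02 -2.0000e-02] F [ 0.59  0.32 -0.37] M [-0.11 -0.04 -0.04] w 0.2
```

View pics/s9z.png

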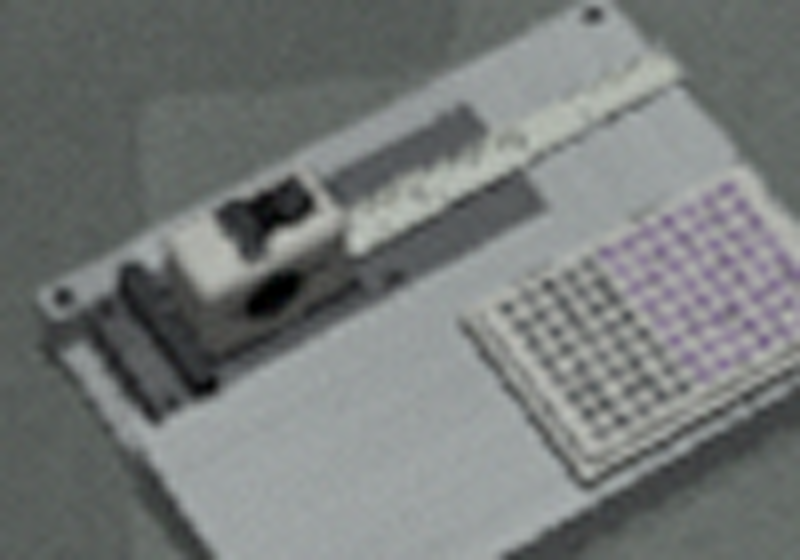

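View pics/t9z.png

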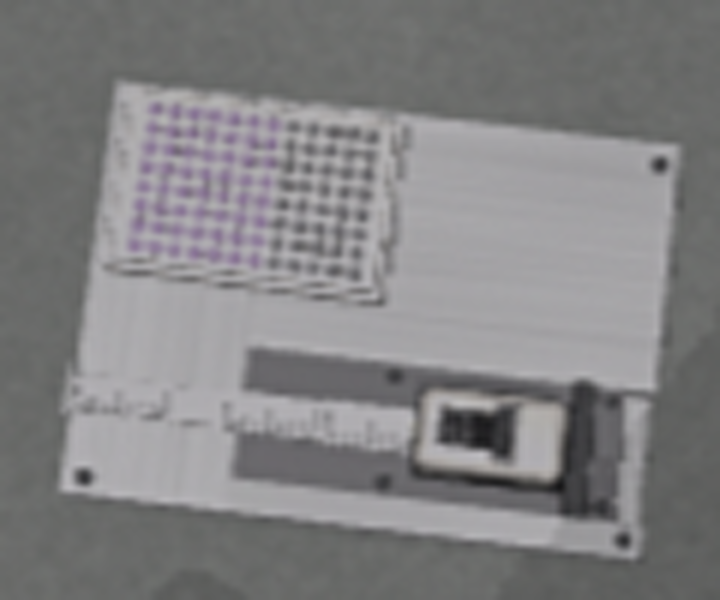

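```bash
python3 -c "
from h import *
lane(); print(ctrl.hand_in())"
```

```text
t 18.55 lane x -421.4 lat -20.1 z 208.3 yaw 83.08 rot [ 1.7996e+02 -7.0000e-02] F [ 0.56 -1.04 -0.14] M [-0.06  0.03 -0.04] w 0.5
the job is handed in; nothing more can be done
None
```

The tape measure is laid out along the lane, locked and released, and I handed the job in at 18.6 s of the 64 s allowed; `hand_in` gave no verdict.

- **Hooking and drawing:** I hooked the end over the open edge and drew the case back about 140 mm. The pull rose from about 3.5 to 5 N, as the spring should. I felt for the stop bar with a light touch of about 4 N above the spring pull.
- **Seating in the shoe:** The case went down 7 mm from its drawing height and met the pocket floor at the expected height. The floor contact came to about 6 N. I eased it forward against the pocket's front wall before opening the jaws, so the blade never ran back freely.
- **Locking:** I pushed the lever down with the closed fingers. It took about 3 N, then met a hard stop at about 10 N, at 78.6 mm (about 79 mm expected when level).

**Last checks:** The final pictures from both cameras show the case in the shoe, the lever level and the blade straight along the lane with its hook at the edge. The microplate looks undisturbed. I did not check the tube rack and tip box in those last pictures, but the arm never came near them. The scene camera placed the board and shoe 1 to 3 mm off the top camera along the lane. Touching the stop bar and the front wall settled the shoe's position. No check failed.

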